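# Lock the spice carousel

## Task

Turn the spice carousel clockwise (seen from above), pushing gently on a thumb fin at its edge, until the notch in its bottom rim faces the red spring catch and the catch drops in, which you feel as the carousel stopping firmly. Then push the brass bolt by its blue knob all the way home behind the catch, again gently (never pushing harder than about 12 N), and let go. Keep off the spice tins and their upper tiers, and leave the other things on the ledge where they stand.

Things in the scene. Friction and masses are not known exactly. Their poses are not given: they have to be found in the camera images.
- foot: fixed black foot of the spice carousel, on the ledge; origin on the carousel's vertical axis at ledge height, z up. Its +x axis points outward along the lock bracket, a low black plate 18 mm high (rail behind it 36 mm) reaching 160 mm from the axis
- catch_mid (a point): fixed point on the bracket, on the foot's +x axis, 113 mm out, 36 mm up: the middle of where the catch can be. The red catch (tongue 8 mm wide between two steel guides 36 mm high) presses on the rim with 4 N; it sits up to 8 degrees either side of here, unmeasured: feel or see it. In the 12 mm wide notch it springs 7 mm inward and stops the tier, 2 mm play each way
- tier (a joint): turn of the carousel (all three tiers together), rad, counter-clockwise positive seen from above; 0 when the notch lies on the foot's +x axis; starts at 0.6 to 1.5. It stays where it is left and needs 2 to 4 N at a fin to turn. Bottom tier: aluminium disc, radius 100 mm, 22 to 36 mm above the ledge, a red stripe inward of its notch
- fin_a (a point): black thumb fin a on the rim of the bottom tier, one of four: an upright radial plate 8 mm thick, 78 to 122 mm from the carousel's axis, from 38 to 70 mm above the ledge. The point is at its mid-thickness, 113 mm from the axis, 54 mm above the ledge; it lies 45 degrees counter-clockwise (seen from above) from the notch
- fin_b (a point): black thumb fin b on the rim of the bottom tier, one of four: an upright radial plate 8 mm thick, 78 to 122 mm from the carousel's axis, from 38 to 70 mm above the ledge. The point is at its mid-thickness, 113 mm from the axis, 54 mm above the ledge; it lies 135 degrees counter-clockwise (seen from above) from the notch
- fin_c (a point): black thumb fin c on the rim of the bottom tier, one of four: an upright radial plate 8 mm thick, 78 to 122 mm from the carousel's axis, from 38 to 70 mm above the ledge. The point is at its mid-thickness, 113 mm from the axis, 54 mm above the ledge; it lies 225 degrees counter-clockwise (seen from above) from the notch
- fin_d (a point): black thumb fin d on the rim of the bottom tier, one of four: an upright radial plate 8 mm thick, 78 to 122 mm from the carousel's axis, from 38 to 70 mm above the ledge. The point is at its mid-thickness, 113 mm from the axis, 54 mm above the ledge; it lies 315 degrees counter-clockwise (seen from above) from the notch
- spice_rack: upper tiers with snap-lid spice tins, fixed on the bottom tier: within 66 mm of the axis up to 62 mm above the ledge, within 55 mm up to 96 mm, within 42 mm up to 130 mm (the top). Origin on the axis at ledge height. Not to be touched
- bolt (a joint): brass bolt sliding on the bracket, m: 0 drawn back (start), 0.056 fully home against its end stop; it moves along the foot's -y axis as it goes home, with about 2 N of friction. While the catch has not dropped into the notch its tail blocks the bolt somewhere between 7 and 47 mm
- bolt_knob (a point): middle of the bolt's upright blue knob, radius 8 mm, from 42 to 68 mm above the ledge (a thinner brass stem of radius 5 mm below it); the point is on the knob's axis, 56 mm above the ledge. At the start it lies at x = 137 mm, y = 75 mm in the foot's frame
- brush_holder: bystander: fixed steel spring-clip holder with a silicone brush lying in it, 230 mm long, 92 mm high; origin under its middle
- tagine: bystander: brown clay tagine, radius 115 mm, 200 mm high; origin under its centre
- jug: bystander: glass measuring jug with a handle, radius 50 mm, 120 mm high; origin under its centre
- oil: bystander: green oil bottle, radius 32 mm, 210 mm high; origin under its centre
- mill: bystander: wooden pepper mill, radius 26 mm, 130 mm high; origin under its centre
- salt: bystander: glass salt jar close to the carousel, radius 21 mm, 75 mm high; origin under its centre
- pinch_bowl: bystander: blue pinch bowl, radius 45 mm, 40 mm high; origin under its centre

How it is judged:
By the outcome, as a careful person would: the job done as asked, in the order asked, and still so for the second after the job is handed in, with the robot touching nothing.
It also fails if it takes over 51 s, if anything falls off the work surface, if the arm or the gripper's body presses on something with over 40 N, if the wrist force passes 120 N, or if a joint passes its speed limit or range.

## Robot

A 7-joint arm with a two-finger parallel gripper is mounted at the origin on the work surface. World frame = base frame: x ahead of the robot, y to its left, z up, the work surface at z = 0. Lengths are in mm, angles in rad, forces in N, time in s.
With the tool pointing down it reaches from about 425 to 950 mm from the base axis. Payload 4.7 kg.
Tool frame: the origin (TCP) lies on the centre line of the jaws, within the pads' length; the fingertips stand 22 mm ahead of it and the grasp point (between the pads) lies 3 mm ahead of it; z points along the fingers, y is the line along which they close (so a half turn about z gives the same grasp; the last joint's range is limited). The gripper opens to 87 mm and grips with 3 to 60 N. Pads are 19 mm wide; open, the fingers measure 117 mm over their backs; the gripper's body (75 mm by 190 mm) begins 51 mm behind the grasp point.
Start: joints at [-1.328, 0.469, -0.049, 1.532, 0.024, 1.141, -0.082], TCP at [181.173, 650.249, 244.573] pointing down, gripper open.
Joint ranges: [-2.59, 2.59], [-0.33, 1.99], [-1.39, 1.29], [0.1, 2.45], [-1.04, 4.18], [0.21, 1.99], [-2.66, 2.66]. Speed limits (rad/s): [2.57, 2.57, 3.14, 3.14, 3.14, 3.14, 3.14].

## Interface

Orientations are given as a unit quaternion [x, y, z, w].
In Python, from bench import robot gives the robot as it stands. The module is installed in compiled form; this text tells all that it offers.
- The arm moves only by the shell command python3 -m handwheel 'ROWS' [FORCE]. ROWS is JSON, a list of rows, each an object of numbers: "x", "y", "z": the shift along the tool's x, y, z in cm; "ax", "ay", "az": the turn, a rotation vector about the tool's x, y, z in degrees; "gripper": the opening in per cent of the stroke, from 0 (shut) to 100 (fully open). In form: [{"x": .., "y": .., "z": .., "ax": .., "ay": .., "az": .., "gripper": ..}, ...]. A call has 1 to 5 rows; each row is the pose to reach, as a shift and turn from the pose commanded when the call began, along the tool's axes at that moment; what a row does not reach only later rows make up. A row lasts 1/8 s, in which the tool goes at most 62.5 mm and 10.7 degrees, less where a joint would pass 70% of its speed; a pose out of reach is approached as far as the arm can. A call with a gripper value outside its range is refused whole. The fingers move at their own pace and stop on an object; FORCE is the grip in N (left out, the last holds). Time passes only in rows, so rows that repeat a pose let the fingers close. It gives the time, the measured TCP pose, the force, the opening and the grip force at its end, in the units of the state.
- robot.state(): the state, without advancing time (a new reading comes with each control period).
- robot.capture(name): name is "side" or "top"; returns the picture (420x560x3 uint8, red, green, blue); there is no depth.
- robot.get_calibration(name): a dict with "vertical_fov" (degrees; the focal length in pixels is half the picture's height over the tangent of half this angle, whatever the lens; pixels are square), "cx", "cy" (the principal point, pixels), "dist" ([k1, k2, p1, p2, k3] as OpenCV has them; the pictures are not rectified), "T" (4x4, takes a point from camera to world coordinates). Camera axes: x right, y down, z forward; pixel columns grow to the right and rows downward; lengths in mm; the calibration is good to about 2 mm. A picture is of the moment at which its call begins. get_calibration takes no time and is no camera call.
- robot.close_job(): hands the job in; it is judged then, once.
The state is a dict: "t": time; "joint_positions": joint angles; "qvel": joint speeds; "joint_torque": joint torques, N m; "ee_pos": TCP position; "tcp_rot": TCP orientation; "wrist_force": force on the tool from outside, world axes, zero at the start; "ft_torque": the same for the moment, N m; "gripper_width": opening from 0.0 (shut) to 1.0 (fully open); "grasp_force": force on a finger pad.
Only numpy, scipy, OpenCV 4.12 (cv2) and the standard library are available. Lean on these libraries where they do the work, as an engineer would, in place of code of your own. Each camera call takes 0.05 s, during which the arm holds its last target. There are 200 camera calls.

## Working session

There is one attempt and no reset: what is moved stays moved. The work goes in short steps, Python scripts to look and compute and a shell command to move; the robot and the scene stay as the last step left them, time stands still between calls to the robot, and variables do not carry over. Pictures are saved under pics/ and viewed, at most 10 in all, crops included, and the job is handed in when it is done.

```bash
mkdir -p pics; python3 - <<'E'
from bench import robot
import cv2
for n in("side","top"):
    im=robot.capture(n); cv2.imwrite(f"pics/{n}0.png",im[:,:,::-1]); c=robot.get_calibration(n); print(n,c)
s=robot.state(); print(s)
E
```

```text
side {'vertical_fov': 51.96544363485024, 'cx': 277.01855341090913, 'cy': 206.20008113074033, 'dist': array([0.0312376, 0.       , 0.       , 0.       , 0.       ]), 'T': array([[ 7.89591505e-01, -3.21916666e-01,  5.22412591e-01,
        -4.40321318e+01],
       [-6.13175198e-01, -4.46790476e-01,  6.51455637e-01,
        -7.36897263e+02],
       [ 2.36945434e-02, -8.34714281e-01, -5.50173280e-01,
         7.06577365e+02],
       [ 0.00000000e+00,  0.00000000e+00,  0.00000000e+00,
         1.00000000e+00]])}
top {'vertical_fov': 49.00369991968495, 'cx': 278.3526284693686, 'cy': 206.75455607850995, 'dist': array([-0.04960434,  0.        ,  0.        ,  0.        ,  0.        ]), 'T': array([[-1.20982848e-02, -9.81416733e-01,  1.91506730e-01,
         3.10783105e+02],
       [-9.99702278e-01,  1.59301521e-02,  1.84820397e-02,
         1.25432951e+01],
       [-2.11893143e-02, -1.91226113e-01, -9.81317271e-01,
         1.28281226e+03],
       [ 0.00000000e+00,  0.00000000e+00,  0.00000000e+00,
         1.00000000e+00]])}
{'t': 0.1, 'joint_positions': array([-1.32790677,  0.46938588, -0.04859609,  1.53358363,  0.02410339,
        1.14100505, -0.08229411]), 'qvel': array([ 0.00034352, -0.00260441,  0.00178319, -0.00215149,  0.00016568,
        0.00059716,  0.00089445]), 'joint_torque': array([ 1.10563469e-03, -5.09164774e+01, -8.09985981e-02, -2.36826146e+01,
       -6.14736462e-02,  3.44126124e-02,  6.03525200e-05]), 'ee_pos': array([181.05781111, 649.73682605, 243.5835532 ]), 'tcp_rot': array([ 1.35458250e-01,  9.90782648e-01, -8.93666743e-04, -8.90832186e-05]), 'wrist_force': array([-0.27119938, -0.36772342, -0.25333909]), 'ft_torque': array([-0.04438159, -0.02271057,  0.01249104]), 'grasp_force': 0.0, 'gripper_width': 1.0000245265413277}
```

View pics/top0.png

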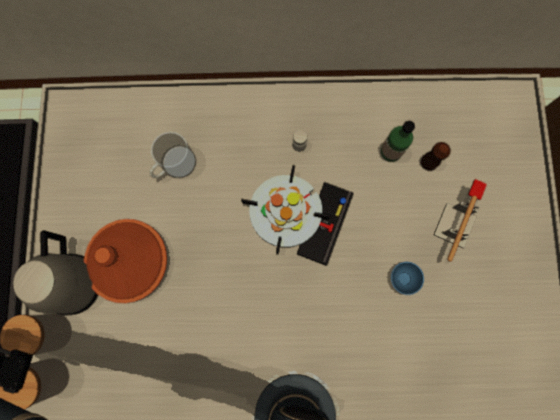

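View pics/side0.png

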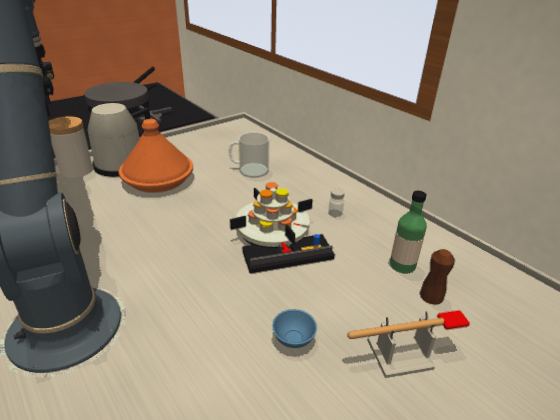

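The top view shows the carousel at about (286,210), with the bracket to its right from (345,185) to (310,260). The blue knob is near (343,200), and the fins are at (293,173), (249,202), (278,245) and (322,216). I'll enlarge this area.

```bash
cat > h.py <<'E'
import numpy as np,cv2
from bench import robot
def cam(n):
    c=robot.get_calibration(n); f=210/np.tan(np.radians(c["vertical_fov"]/2))
    K=np.array([[f,0,c["cx"]],[0,f,c["cy"]],[0,0,1.]]); return K,np.array(c["dist"]),np.array(c["T"])
def unproj(n,uv,z):
    K,d,T=cam(n); p=cv2.undistortPoints(np.array([[uv]],float),K,d)[0,0]
    r=T[:3,:3]@np.array([*p,1]); o=T[:3,3]; return o+r*(z-o[2])/r[2]
def proj(n,P):
    K,d,T=cam(n); Ti=np.linalg.inv(T); P=np.atleast_2d(np.array(P,float))
    return cv2.projectPoints(P,cv2.Rodrigues(Ti[:3,:3])[0],Ti[:3,3],K,d)[0][:,0]
def crop(n,x0,y0,w,h,s,name,im=None,pts=()):
    im=robot.capture(n) if im is None else im
    o=cv2.resize(im[y0:y0+h,x0:x0+w],None,fx=s,fy=s,interpolation=cv2.INTER_CUBIC)[:,:,::-1].copy()
    for k in range(0,w,10): cv2.putText(o,str(x0+k),(k*s,8),0,.3,(0,255,255),1); cv2.line(o,(k*s,10),(k*s,14),(0,255,255),1)
    for k in range(0,h,10): cv2.putText(o,str(y0+k),(0,k*s+4),0,.3,(0,255,255),1)
    for p in pts: cv2.circle(o,(int((p[0]-x0+.5)*s),int((p[1]-y0+.5)*s)),2,(255,0,255),-1)
    cv2.imwrite("pics/"+name,o)
E
python3 -c "
from h import *
crop('top',235,155,130,115,5,'c1.png',cv2.imread('pics/top0.png')[:,:,::-1])"
```

```text
(no output)
```

View pics/c1.png

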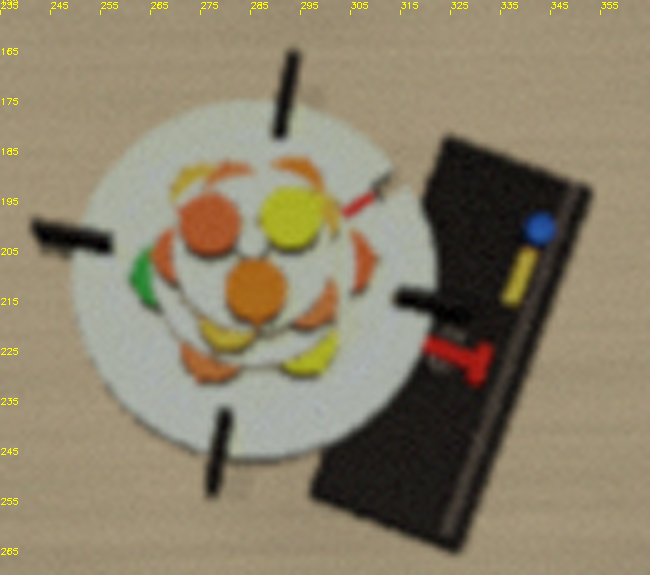

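The crop shows the notch at about (312,192) px with the red stripe inward of it. Fin a is at the top, b on the left, c at the bottom and d on the right. The red catch is near (326,226) and the knob top at (343.2,200.6). Next I'll fit the poses.

```bash
cat > fit.py <<'E'
from h import *
from scipy.optimize import least_squares
px=lambda a,b:(235+a/5-.5,155+b/5-.5)
obs=[]
def rim(a): return lambda p:(p[0]+100*np.cos(a),p[1]+100*np.sin(a),36)
def foot(x,y,z): return lambda p:(p[0]+x*np.cos(p[2])-y*np.sin(p[2]),p[1]+x*np.sin(p[2])+y*np.cos(p[2]),z)
def tr(r,d,z): return lambda p:(p[0]+r*np.cos(p[2]+p[3]+np.radians(d)),p[1]+r*np.sin(p[2]+p[3]+np.radians(d)),z)
M=[(foot(137,75,68),px(541,228)),(tr(98,0,36),px(384,187))]
for d,i,o in((45,(279,137),(294,52)),(135,(110,243),(33,226)),(225,(226,408),(211,496)),(315,(397,296),(468,312))):
    M+=[(tr(78,d,66),px(*i)),(tr(122,d,66),px(*o))]
M+=[(rim(np.pi/2),px(72,283)),(rim(-np.pi/2),px(438,283)),(rim(0),px(257,100)),(rim(np.pi),px(257,462))]
def res(p): return np.ravel([proj('top',m(p))[0]-u for m,u in M])
r=least_squares(res,[500,0,-1.9,1.]); p=r.x
if __name__=="__main__":
    print(p,np.round(r.fun.reshape(-1,2),1).tolist())
    for d in(45,135,225,315): print(d,tr(113,d,54)(p),np.degrees(p[2]+p[3])+d)
    print('knob',foot(137,75,56)(p),'deg yaw',np.degrees(p[2:]))
    # catch tongue angle
    for uv in((428,345),(440,348),(478,362)):
        q=unproj('top',px(*uv),30); print('catch',np.degrees(np.arctan2(q[1]-p[1],q[0]-p[0])-p[2]),np.hypot(*(q[:2]-p[:2])))
    print('salt',unproj('top',(299,147),0))
    # side check
    print(proj('side',[foot(137,75,68)(p),tr(122,135,70)(p),tr(122,45,70)(p),(p[0],p[1],130)]))
E
python3 fit.py
```

```text
[542.99503773  17.8423615   -1.94227331   0.95518438] [[-0.3, 0.1], [2.9, -0.9], [-0.0, -1.0], [-0.1, 0.7], [0.0, 0.2], [-0.5, 0.7], [-0.2, 0.8], [-0.4, -0.5], [-0.4, 0.1], [1.6, -0.1], [-0.2, 0.1], [-0.7, -1.1], [-1.4, 0.9], [-0.3, -0.0]]
45 (np.float64(653.7044456228299), np.float64(-4.794489085533375), 54) -11.556029782064982
135 (np.float64(565.6318883203446), np.float64(128.5517693929123), 54) 78.44397021793502
225 (np.float64(432.28562984189887), np.float64(40.479212090427026), 54) 168.44397021793503
315 (np.float64(520.3581871443843), np.float64(-92.86704638801868), 54) 258.44397021793503
knob (np.float64(563.1495416906105), np.float64(-137.03757900050223), 56) deg yaw [-111.28406324   54.72803346]
catch 0.46101905359340806 102.53496579504278
catch 0.8115802704938617 109.27571139430059
catch 0.645283407522586 131.39829489349998
salt [737.32989372 -25.54218202   0.        ]
[[316.27722905 234.50446155]
 [253.24739208 186.69179905]
 [311.2794394  198.12842983]
 [272.02103082 188.85359308]]
```

```bash
cat > go.py <<'E'
# usage: go.py x y z [tool-y angle deg]: shift in tool axes (cm) and az (deg)
import sys; from h import *
from scipy.spatial.transform import Rotation as R
a=list(map(float,sys.argv[1:])); s=robot.state(); r=R.from_quat(s["tcp_rot"])
m=r.as_matrix(); ya=np.degrees(np.arctan2(m[1,1],m[0,1])); ty=a[3] if len(a)>3 else ya
y=np.array([np.cos(np.radians(ty)),np.sin(np.radians(ty)),0]); z=np.array([0,0,-1.])
W=R.from_matrix(np.c_[np.cross(y,z),y,z])
print("shift cm",np.round(r.inv().apply(np.array(a[:3])-s["ee_pos"])/10,2),"rot",np.round((r.inv()*W).as_rotvec(degrees=True),1),"now",s["ee_pos"].round(1),round(ya,1),s["t"],"F",s["wrist_force"].round(1))
E
python3 go.py 535 135 200 -11.6
```

```text
shift cm [-47.91 -40.08   4.43] rot [-0.1  0.1 86. ] now [181.1 649.7 243.6] 74.4 0.1 F [-0.3 -0.4 -0.3]
```

```bash
python3 -m handwheel '[{"x":-3,"y":-2.5,"z":-4,"gripper":0},{"x":-7,"y":-6,"z":-5,"az":8,"gripper":0},{"x":-11.5,"y":-9.6,"z":-5,"az":17,"gripper":0},{"x":-16,"y":-13.4,"z":-5,"az":26,"gripper":0},{"x":-20.5,"y":-17.1,"z":-5,"az":35,"gripper":0}]' 10; python3 go.py 535 135 200 -11.6
```

```text
shift cm [-47.91 -40.08   4.43] rot [-0.1  0.1 86. ] now [181.1 649.7 243.6] 74.4 0.1 F [-0.3 -0.4 -0.3]schema error: expected keys x, y, z, ax, ay, az, gripper
```

All keys are needed in each row.

```bash
python3 -m handwheel '[{"x":-3,"y":-2.5,"z":-4,"ax":0,"ay":0,"az":0,"gripper":0},{"x":-7,"y":-6,"z":-5,"ax":0,"ay":0,"az":8,"gripper":0},{"x":-11.5,"y":-9.6,"z":-5,"ax":0,"ay":0,"az":17,"gripper":0},{"x":-16,"y":-13.4,"z":-5,"ax":0,"ay":0,"az":26,"gripper":0},{"x":-20.5,"y":-17.1,"z":-5,"ax":0,"ay":0,"az":35,"gripper":0}]' 10; python3 go.py 535 135 200 -11.6
```

```text
t: 0.72
ee_pos: [333.6, 428.5, 294.3]
tcp_rot: [0.43, 0.903, -0.0, -0.0]
wrist_force: [1.0, -0.6, -0.1]
gripper_width: 0.516
grasp_force: 0.0
shift cm [-35.48  -2.89   9.43] rot [-0.   0.  50.7] now [333.6 428.5 294.3] 39.1 0.725 F [ 1.  -0.6 -0.1]
```

```bash
python3 -m handwheel '[{"x":-5.5,"y":-0.4,"z":0,"ax":0,"ay":0,"az":9,"gripper":0},{"x":-11,"y":-0.9,"z":0,"ax":0,"ay":0,"az":18,"gripper":0},{"x":-16.5,"y":-1.3,"z":0,"ax":0,"ay":0,"az":27,"gripper":0},{"x":-22,"y":-1.8,"z":1.5,"ax":0,"ay":0,"az":36,"gripper":0},{"x":-27.5,"y":-2.2,"z":4,"ax":0,"ay":0,"az":44,"gripper":0}]'; python3 go.py 535 135 110 -11.6
```

```text
t: 1.35
ee_pos: [491.6, 202.9, 254.8]
tcp_rot: [0.736, 0.677, 0.001, 0.0]
wrist_force: [0.3, 1.4, -0.7]
gripper_width: 0.018
grasp_force: 0.0
shift cm [-6.42  4.87 14.48] rot [ 0.1 -0.1  6.8] now [491.6 202.9 254.8] -4.8 1.35 F [ 0.3  1.4 -0.7]
```

```bash
python3 -m handwheel '[{"x":-3.2,"y":2.4,"z":2.5,"ax":0,"ay":0,"az":3.5,"gripper":0},{"x":-6.42,"y":4.87,"z":6,"ax":0,"ay":0,"az":6.8,"gripper":0},{"x":-6.42,"y":4.87,"z":11,"ax":0,"ay":0,"az":6.8,"gripper":0},{"x":-6.42,"y":4.87,"z":14.5,"ax":0,"ay":0,"az":6.8,"gripper":0},{"x":-6.42,"y":4.87,"z":14.5,"ax":0,"ay":0,"az":6.8,"gripper":0}]'; python3 go.py 535 135 68 -11.6; python3 -c "
from h import *
crop('top',235,155,130,115,5,'c2.png')
crop('side',200,110,160,120,5,'s2.png')"
```

```text
t: 1.98
ee_pos: [531.6, 135.6, 107.0]
tcp_rot: [0.774, 0.633, -0.003, -0.001]
wrist_force: [0.1, -0.1, 0.5]
gripper_width: 0.009
grasp_force: 0.0
shift cm [0.03 0.37 3.89] rot [-0.3  0.2  0.2] now [531.6 135.6 107. ] -11.4 1.975 F [ 0.1 -0.1  0.5]
```

View pics/s2.png

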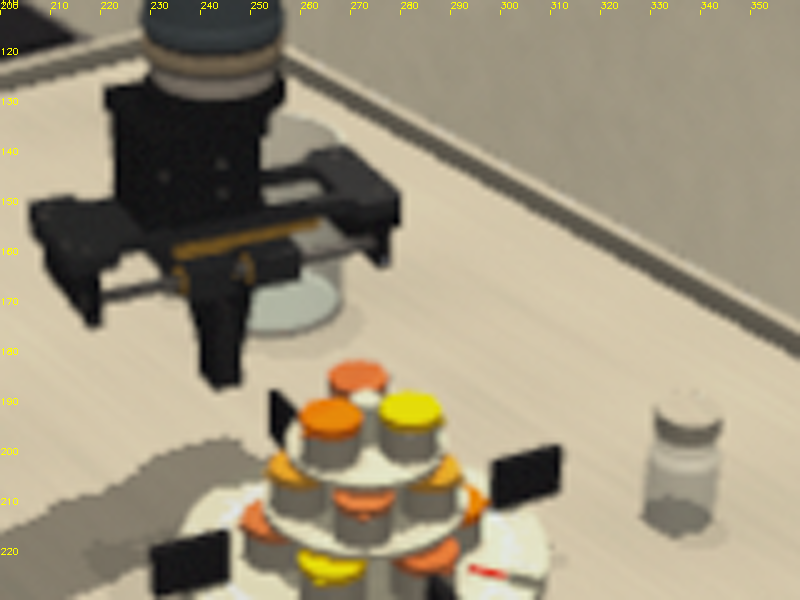

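The side view shows the closed fingers at about (244,185) px, just behind fin b at (256,194), and clear of the tins. I'll descend and then work out the push arc.

```bash
cat > arc.py <<'E'
# rows for pushing fin b: args fin angles (deg); relative to the measured pose
import sys; from fit import *; from scipy.spatial.transform import Rotation as R
s=robot.state(); r=R.from_quat(s["tcp_rot"]); c=p[:2]
m=r.as_matrix(); ya=np.degrees(np.arctan2(m[1,1],m[0,1]))
d=s["ee_pos"][:2]-c; th0=ya+90
u=lambda t:np.array([np.cos(t),np.sin(t)])
print("radial,tang",d@u(np.radians(th0)),d@u(np.radians(th0+90)),"fin ang",th0,"z",s["ee_pos"][2],"F tang",s["wrist_force"][:2]@u(np.radians(th0+90)),s["wrist_force"].round(1),s["t"])
for a in map(float,sys.argv[1:]):
    t=np.radians(a); q=c+113*u(t)+19*u(t+np.pi/2)
    v=r.inv().apply([*(q-s["ee_pos"][:2]),68-s["ee_pos"][2]])/10; print(a,v.round(2),"az",round(th0-a,1))
E
python3 -m handwheel '[{"x":0,"y":0.35,"z":2,"ax":0,"ay":0,"az":0,"gripper":0},{"x":0,"y":0.35,"z":3.8,"ax":0,"ay":0,"az":0,"gripper":0},{"x":0,"y":0.35,"z":3.8,"ax":0,"ay":0,"az":0,"gripper":0}]'; python3 arc.py 82 79 76 72 68
```

```text
t: 2.45
ee_pos: [536.0, 135.3, 70.0]
tcp_rot: [0.774, 0.634, -0.002, -0.001]
wrist_force: [0.0, 0.2, -0.1]
gripper_width: 0.004
grasp_force: 0.0
radial,tang 113.76564518549695 30.02163092257996 fin ang 78.63112066609361 z 69.95508638302627 F tang 0.003948051449803994 [ 0.   0.2 -0.1] 2.45
82.0 [-0.21  0.44  0.19] az -3.4
79.0 [-0.09  1.03  0.19] az -0.4
76.0 [-0.    1.62  0.19] az 2.6
72.0 [0.07 2.42 0.19] az 6.6
68.0 [0.08 3.22 0.19] az 10.6
```

```bash
python3 -m handwheel '[{"x":0,"y":0.5,"z":0.1,"ax":0,"ay":0,"az":0,"gripper":0},{"x":0,"y":1.0,"z":0.1,"ax":0,"ay":0,"az":0,"gripper":0},{"x":0,"y":1.5,"z":0.1,"ax":0,"ay":0,"az":2.6,"gripper":0},{"x":0.05,"y":2.0,"z":0.1,"ax":0,"ay":0,"az":5,"gripper":0},{"x":0.07,"y":2.4,"z":0.1,"ax":0,"ay":0,"az":6.6,"gripper":0}]'; python3 arc.py 68 65 62 59 56
```

```text
t: 3.08
ee_pos: [560.5, 131.7, 70.5]
tcp_rot: [0.809, 0.587, -0.001, -0.001]
wrist_force: [-3.2, -0.8, 3.1]
gripper_width: 0.001
grasp_force: 1.6
radial,tang 113.63894489382756 18.63934137924181 fin ang 71.92621240534923 z 70.49403193983072 F tang 2.7959147058655325 [-3.2 -0.8  3.1] 3.075
68.0 [0.04 0.74 0.25] az 3.9
65.0 [0.08 1.34 0.25] az 6.9
62.0 [0.09 1.94 0.25] az 9.9
59.0 [0.07 2.54 0.25] az 12.9
56.0 [0.02 3.14 0.24] az 15.9
```

```bash
python3 -m handwheel '[{"x":0.04,"y":0.75,"z":0,"ax":0,"ay":0,"az":4,"gripper":0},{"x":0.08,"y":1.35,"z":0,"ax":0,"ay":0,"az":7,"gripper":0},{"x":0.09,"y":1.95,"z":0,"ax":0,"ay":0,"az":10,"gripper":0},{"x":0.07,"y":2.55,"z":0,"ax":0,"ay":0,"az":13,"gripper":0},{"x":0.02,"y":3.15,"z":0,"ax":0,"ay":0,"az":16,"gripper":0}]'; python3 arc.py 53 50 47 44 41
```

```text
t: 3.7
ee_pos: [591.5, 122.4, 70.6]
tcp_rot: [0.883, 0.468, 0.0, -0.0]
wrist_force: [-0.4, 1.9, 0.1]
gripper_width: 0.001
grasp_force: 1.3
radial,tang 113.73861231033725 18.4844500231851 fin ang 55.865328043578174 z 70.55196620275429 F tang 1.3892820895369487 [-0.4  1.9  0.1] 3.7
53.0 [0.01 0.52 0.26] az 2.9
50.0 [0.06 1.11 0.26] az 5.9
47.0 [0.08 1.71 0.26] az 8.9
44.0 [0.08 2.31 0.26] az 11.9
41.0 [0.04 2.91 0.26] az 14.9
```

```bash
python3 -m handwheel '[{"x":0.02,"y":0.52,"z":0,"ax":0,"ay":0,"az":3,"gripper":0},{"x":0.06,"y":1.11,"z":0,"ax":0,"ay":0,"az":6,"gripper":0},{"x":0.08,"y":1.71,"z":0,"ax":0,"ay":0,"az":9,"gripper":0},{"x":0.08,"y":2.2,"z":0,"ax":0,"ay":0,"az":11.5,"gripper":0},{"x":0.06,"y":2.6,"z":0,"ax":0,"ay":0,"az":13.5,"gripper":0}]'; python3 arc.py 41 39.5 38 36.5 35; python3 -c "
from h import *
crop('top',235,155,130,115,5,'c3.png')"
```

```text
t: 4.32
ee_pos: [613.2, 107.7, 70.6]
tcp_rot: [0.932, 0.361, 0.0, 0.0]
wrist_force: [-1.3, 3.9, 0.2]
gripper_width: 0.0
grasp_force: 1.5
radial,tang 112.45624799591839 19.03801215570357 fin ang 42.37968396135279 z 70.57773803583893 F tang 3.73436828387222 [-1.3  3.9  0.2] 4.325
41.0 [0.1  0.28 0.26] az 1.4
39.5 [0.14 0.57 0.26] az 2.9
38.0 [0.17 0.87 0.26] az 4.4
36.5 [0.19 1.17 0.26] az 5.9
35.0 [0.2  1.47 0.26] az 7.4
```

View pics/c3.png

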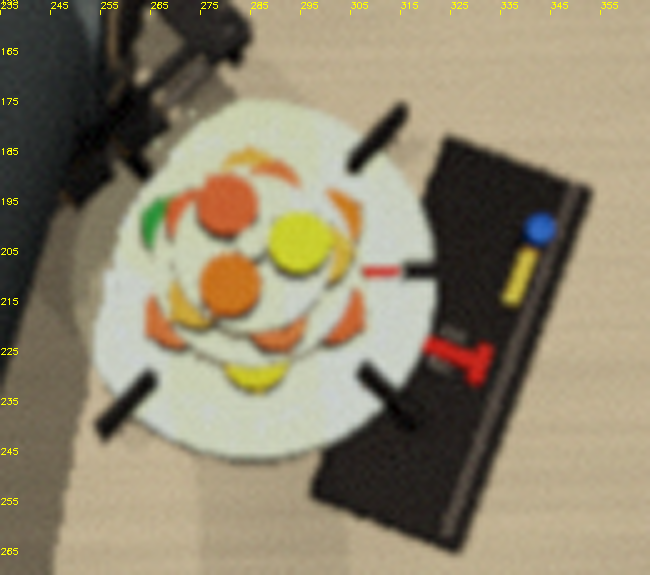

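The carousel is turning properly: the notch and stripe are at about (318,209) px, pointing nearly to the image right. The catch is at about (322,225), so roughly 18° remain.

```bash
python3 -m handwheel '[{"x":0.08,"y":0.3,"z":0,"ax":0,"ay":0,"az":1.5,"gripper":0},{"x":0.12,"y":0.6,"z":0,"ax":0,"ay":0,"az":3,"gripper":0},{"x":0.16,"y":0.9,"z":0,"ax":0,"ay":0,"az":4.5,"gripper":0},{"x":0.18,"y":1.2,"z":0,"ax":0,"ay":0,"az":6,"gripper":0},{"x":0.2,"y":1.5,"z":0,"ax":0,"ay":0,"az":7.5,"gripper":0}]'; python3 arc.py 34 33 32 31 30
```

```text
t: 5.0
ee_pos: [624.5, 97.9, 70.5]
tcp_rot: [0.954, 0.3, -0.0, 0.0]
wrist_force: [-1.3, 2.0, 1.0]
gripper_width: 0.007
grasp_force: 1.3
radial,tang 112.66141663179616 18.9304137593443 fin ang 34.917399826484704 z 70.52110552673305 F tang 2.409433565964101 [-1.3  2.   1. ] 5.0
34.0 [0.06 0.17 0.25] az 0.9
33.0 [0.09 0.37 0.25] az 1.9
32.0 [0.12 0.57 0.25] az 2.9
31.0 [0.14 0.77 0.25] az 3.9
30.0 [0.16 0.97 0.25] az 4.9
```

```bash
python3 -m handwheel '[{"x":0.03,"y":0.2,"z":0,"ax":0,"ay":0,"az":1,"gripper":0},{"x":0.06,"y":0.4,"z":0,"ax":0,"ay":0,"az":2,"gripper":0},{"x":0.09,"y":0.6,"z":0,"ax":0,"ay":0,"az":3,"gripper":0},{"x":0.12,"y":0.8,"z":0,"ax":0,"ay":0,"az":4,"gripper":0},{"x":0.14,"y":1.0,"z":0,"ax":0,"ay":0,"az":5,"gripper":0}]'; python3 arc.py 29 28 27 26 25 24 23
```

```text
t: 5.62
ee_pos: [631.3, 90.7, 70.5]
tcp_rot: [0.966, 0.258, -0.0, -0.0]
wrist_force: [-1.8, 2.2, 1.5]
gripper_width: 0.007
grasp_force: 1.4
radial,tang 112.87144429559726 19.03653712778057 fin ang 29.96003964002034 z 70.4821472237805 F tang 2.841505977286593 [-1.8  2.2  1.5] 5.625
29.0 [0.04 0.19 0.25] az 1.0
28.0 [0.07 0.39 0.25] az 2.0
27.0 [0.1  0.59 0.25] az 3.0
26.0 [0.12 0.79 0.25] az 4.0
25.0 [0.13 0.99 0.25] az 5.0
24.0 [0.15 1.19 0.25] az 6.0
23.0 [0.16 1.39 0.25] az 7.0
```

Now smaller steps, checking the force each time.

```bash
python3 -m handwheel '[{"x":0.02,"y":0.1,"z":0,"ax":0,"ay":0,"az":0.5,"gripper":0},{"x":0.04,"y":0.2,"z":0,"ax":0,"ay":0,"az":1,"gripper":0},{"x":0.05,"y":0.3,"z":0,"ax":0,"ay":0,"az":1.5,"gripper":0},{"x":0.07,"y":0.4,"z":0,"ax":0,"ay":0,"az":2,"gripper":0},{"x":0.08,"y":0.5,"z":0,"ax":0,"ay":0,"az":2.5,"gripper":0}]'; python3 arc.py 27 26
```

```text
t: 6.25
ee_pos: [634.5, 86.9, 70.5]
tcp_rot: [0.971, 0.238, -0.0, -0.0]
wrist_force: [-2.5, 1.8, 1.8]
gripper_width: 0.008
grasp_force: 1.3
radial,tang 113.03980096999965 18.96487777944825 fin ang 27.493799845565633 z 70.49261769942558 F tang 2.7685201267797432 [-2.5  1.8  1.8] 6.25
27.0 [0.01 0.09 0.25] az 0.5
26.0 [0.04 0.29 0.25] az 1.5
```

```bash
python3 -m handwheel '[{"x":0.02,"y":0.1,"z":0,"ax":0,"ay":0,"az":0.5,"gripper":0},{"x":0.03,"y":0.2,"z":0,"ax":0,"ay":0,"az":1,"gripper":0},{"x":0.05,"y":0.3,"z":0,"ax":0,"ay":0,"az":1.5,"gripper":0}]'; python3 arc.py 26 25 24
```

```text
t: 6.62
ee_pos: [636.5, 84.4, 70.5]
tcp_rot: [0.974, 0.225, 0.0, 0.0]
wrist_force: [-1.5, 1.4, 1.4]
gripper_width: 0.008
grasp_force: 1.0
radial,tang 113.19319409743642 18.813154671441755 fin ang 25.99548083115276 z 70.48338764314688 F tang 1.964215410432108 [-1.5  1.4  1.4] 6.625
26.0 [-0.02 -0.02  0.25] az -0.0
25.0 [0.01 0.18 0.25] az 1.0
24.0 [0.04 0.38 0.25] az 2.0
```

```bash
python3 -m handwheel '[{"x":0.02,"y":0.1,"z":0,"ax":0,"ay":0,"az":0.5,"gripper":0},{"x":0.03,"y":0.2,"z":0,"ax":0,"ay":0,"az":1,"gripper":0},{"x":0.03,"y":0.2,"z":0,"ax":0,"ay":0,"az":1,"gripper":0}]'; python3 arc.py 24
```

```text
t: 7.0
ee_pos: [637.7, 82.6, 70.5]
tcp_rot: [0.976, 0.217, 0.0, 0.0]
wrist_force: [-2.4, 1.2, 0.4]
gripper_width: 0.007
grasp_force: 0.7
radial,tang 113.2280854642018 18.648340106791526 fin ang 25.0150768364974 z 70.53089796562426 F tang 2.119796611820037 [-2.4  1.2  0.4] 7.0
24.0 [0.01 0.17 0.25] az 1.0
```

```bash
python3 -m handwheel '[{"x":0.02,"y":0.1,"z":0,"ax":0,"ay":0,"az":0.5,"gripper":0},{"x":0.03,"y":0.2,"z":0,"ax":0,"ay":0,"az":1,"gripper":0},{"x":0.03,"y":0.2,"z":0,"ax":0,"ay":0,"az":1,"gripper":0}]'; python3 arc.py 23
```

```text
t: 7.38
ee_pos: [638.8, 81.0, 70.6]
tcp_rot: [0.978, 0.208, 0.0, 0.0]
wrist_force: [-2.1, 1.0, 0.3]
gripper_width: 0.008
grasp_force: 0.8
radial,tang 113.25146222848751 18.710466337019117 fin ang 24.014592598254808 z 70.57045849166073 F tang 1.7230926862619311 [-2.1  1.   0.3] 7.375
23.0 [0.01 0.17 0.26] az 1.0
```

```bash
python3 -m handwheel '[{"x":0.02,"y":0.1,"z":0,"ax":0,"ay":0,"az":0.5,"gripper":0},{"x":0.03,"y":0.2,"z":0,"ax":0,"ay":0,"az":1,"gripper":0},{"x":0.03,"y":0.2,"z":0,"ax":0,"ay":0,"az":1,"gripper":0}]'; python3 arc.py 22
```

```text
t: 7.75
ee_pos: [639.9, 79.4, 70.6]
tcp_rot: [0.98, 0.2, 0.0, 0.0]
wrist_force: [-1.7, 1.7, 0.9]
gripper_width: 0.009
grasp_force: 0.9
radial,tang 113.24263061663393 18.718967660666568 fin ang 23.018570520831616 z 70.55759806945858 F tang 2.1820760385535056 [-1.7  1.7  0.9] 7.75
22.0 [0.01 0.17 0.26] az 1.0
```

```bash
python3 -c "
from h import *
crop('top',285,175,70,70,8,'c4.png')"
```

```text
(no output)
```

View pics/c4.png

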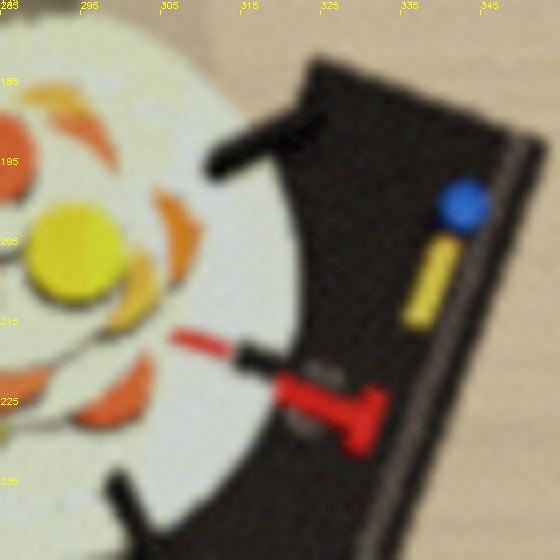

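The notch (black gap at about (317,220) px) is almost at the tongue tip (about (320,223)). A few millimetres remain.

```bash
python3 -m handwheel '[{"x":0.02,"y":0.1,"z":0,"ax":0,"ay":0,"az":0.5,"gripper":0},{"x":0.03,"y":0.2,"z":0,"ax":0,"ay":0,"az":1,"gripper":0},{"x":0.03,"y":0.2,"z":0,"ax":0,"ay":0,"az":1,"gripper":0}]'; python3 arc.py 21
```

```text
t: 8.18
ee_pos: [641.0, 77.6, 70.6]
tcp_rot: [0.982, 0.191, 0.0, 0.0]
wrist_force: [-1.1, 1.7, 1.2]
gripper_width: 0.004
grasp_force: 0.9
radial,tang 113.24901045494468 18.687180222576266 fin ang 22.016768340203853 z 70.57133343684248 F tang 1.9923663664739415 [-1.1  1.7  1.2] 8.175
21.0 [0.01 0.17 0.26] az 1.0
```

```bash
python3 -m handwheel '[{"x":0.02,"y":0.1,"z":0,"ax":0,"ay":0,"az":0.5,"gripper":0},{"x":0.03,"y":0.2,"z":0,"ax":0,"ay":0,"az":1,"gripper":0},{"x":0.03,"y":0.2,"z":0,"ax":0,"ay":0,"az":1,"gripper":0}]'; python3 arc.py 20
```

```text
t: 8.55
ee_pos: [642.0, 75.8, 70.6]
tcp_rot: [0.983, 0.182, 0.0, 0.0]
wrist_force: [-1.4, 1.0, 0.3]
gripper_width: 0.009
grasp_force: 0.8
radial,tang 113.22417391354345 18.55127116646059 fin ang 21.01404093318814 z 70.55614636103185 F tang 1.472994859124492 [-1.4  1.   0.3] 8.55
20.0 [0.01 0.16 0.26] az 1.0
```

```bash
python3 -m handwheel '[{"x":0.02,"y":0.1,"z":0,"ax":0,"ay":0,"az":0.5,"gripper":0},{"x":0.03,"y":0.2,"z":0,"ax":0,"ay":0,"az":1,"gripper":0},{"x":0.03,"y":0.2,"z":0,"ax":0,"ay":0,"az":1,"gripper":0}]'; python3 arc.py 19; python3 -c "
from h import *
crop('top',285,175,70,70,8,'c5.png')"
```

```text
t: 8.93
ee_pos: [643.1, 73.6, 70.6]
tcp_rot: [0.985, 0.174, 0.0, 0.0]
wrist_force: [0.3, 0.3, -0.1]
gripper_width: 0.004
grasp_force: 0.1
radial,tang 113.16449027070018 18.154569993350783 fin ang 19.99076314317719 z 70.61289970832713 F tang 0.1858606569802832 [ 0.3  0.3 -0.1] 8.925
19.0 [0.01 0.11 0.26] az 1.0
```

View pics/c5.png

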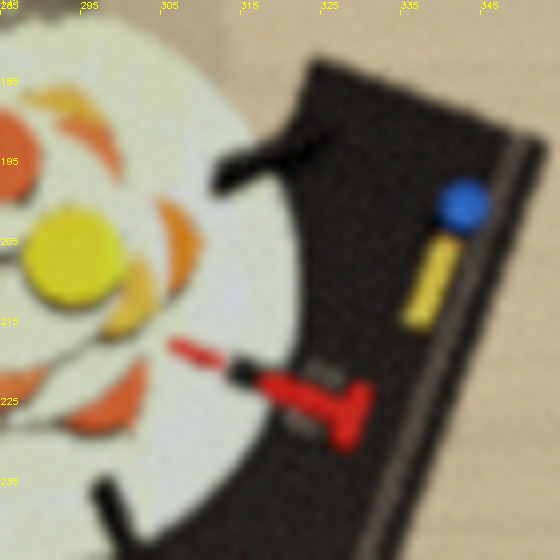

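The tongue has moved inward: its tip went from 320 to about 317 px and its tail from 332 to 330, roughly 6 mm. The tangential force has also dropped to almost zero. I'll nudge slightly further to feel the stop.

```bash
python3 -m handwheel '[{"x":0.01,"y":0.1,"z":0,"ax":0,"ay":0,"az":0.5,"gripper":0},{"x":0.02,"y":0.2,"z":0,"ax":0,"ay":0,"az":1,"gripper":0},{"x":0.02,"y":0.2,"z":0,"ax":0,"ay":0,"az":1,"gripper":0}]'; python3 arc.py 19
```

```text
t: 9.35
ee_pos: [643.8, 72.3, 70.5]
tcp_rot: [0.986, 0.165, 0.0, 0.0]
wrist_force: [-0.1, 0.6, 1.1]
gripper_width: 0.006
grasp_force: 0.3
radial,tang 113.04608730321142 18.671045082402994 fin ang 19.019278139158047 z 70.5377497511369 F tang 0.6196414471693288 [-0.1  0.6  1.1] 9.35
19.0 [-0.   -0.03  0.25] az 0.0
```

```bash
python3 -m handwheel '[{"x":0.01,"y":0.1,"z":0,"ax":0,"ay":0,"az":0.5,"gripper":0},{"x":0.02,"y":0.2,"z":0,"ax":0,"ay":0,"az":1,"gripper":0},{"x":0.02,"y":0.2,"z":0,"ax":0,"ay":0,"az":1,"gripper":0}]'; python3 arc.py 19
```

```text
t: 9.72
ee_pos: [644.5, 71.1, 70.5]
tcp_rot: [0.988, 0.157, -0.0, -0.0]
wrist_force: [0.3, 2.6, 0.3]
gripper_width: 0.004
grasp_force: 1.1
radial,tang 113.01740383964236 19.172118540885677 fin ang 18.04368373179294 z 70.53257602404038 F tang 2.4187980600266075 [0.3 2.6 0.3] 9.725
19.0 [-0.04 -0.17  0.25] az -1.0
```

```bash
python3 -m handwheel '[{"x":0.01,"y":0.1,"z":0,"ax":0,"ay":0,"az":0,"gripper":0},{"x":0.01,"y":0.2,"z":0,"ax":0,"ay":0,"az":0,"gripper":0},{"x":0.01,"y":0.2,"z":0,"ax":0,"ay":0,"az":0,"gripper":0}]'; python3 arc.py 19
```

```text
t: 10.1
ee_pos: [644.7, 70.7, 70.5]
tcp_rot: [0.988, 0.157, -0.001, -0.002]
wrist_force: [-2.6, 5.1, 2.8]
gripper_width: 0.003
grasp_force: 3.0
radial,tang 113.08393713687079 18.648718600583763 fin ang 18.103909822860643 z 70.52196821027479 F tang 5.6794036084628585 [-2.6  5.1  2.8] 10.1
19.0 [-0.04 -0.21  0.25] az -0.9
```

The carousel has stopped firmly: a 2 mm command moved it 0.5 mm and the force rose to 5.7 N. I'll back off and rise.

```bash
python3 -m handwheel '[{"x":0,"y":-1,"z":0,"ax":0,"ay":0,"az":0,"gripper":0},{"x":0,"y":-2,"z":0,"ax":0,"ay":0,"az":0,"gripper":0},{"x":0,"y":-2,"z":-4,"ax":0,"ay":0,"az":0,"gripper":0},{"x":0,"y":-2,"z":-9,"ax":0,"ay":0,"az":0,"gripper":0},{"x":0,"y":-2,"z":-12,"ax":0,"ay":0,"az":0,"gripper":0}]'; python3 go.py 594 -149 190 -21.3
```

```text
t: 10.72
ee_pos: [639.8, 87.3, 193.0]
tcp_rot: [0.988, 0.156, 0.001, 0.0]
wrist_force: [-1.1, -0.4, 0.6]
gripper_width: 0.005
grasp_force: 0.0
shift cm [-11.66  21.06   0.29] rot [  0.1  -0.1 -50.7] now [639.8  87.3 193. ] -72.0 10.725 F [-1.1 -0.4  0.6]
```

```bash
python3 -m handwheel '[{"x":-2.3,"y":4.2,"z":0,"ax":0,"ay":0,"az":-10,"gripper":0},{"x":-4.7,"y":8.4,"z":0,"ax":0,"ay":0,"az":-20,"gripper":0},{"x":-7,"y":12.6,"z":0,"ax":0,"ay":0,"az":-30,"gripper":0},{"x":-9.3,"y":16.8,"z":0,"ax":0,"ay":0,"az":-40,"gripper":0},{"x":-11.7,"y":21.1,"z":0,"ax":0,"ay":0,"az":-50.5,"gripper":0}]'; python3 go.py 594 -149 110 -21.3
```

```text
t: 11.35
ee_pos: [592.5, -150.6, 190.4]
tcp_rot: [0.825, 0.566, -0.0, 0.0]
wrist_force: [0.6, 0.2, 0.2]
gripper_width: 0.008
grasp_force: 0.0
shift cm [0.21 0.07 8.04] rot [0.  0.  0.2] now [ 592.5 -150.6  190.4] -21.1 11.35 F [0.6 0.2 0.2]
```

```bash
python3 -m handwheel '[{"x":0.2,"y":0.1,"z":3,"ax":0,"ay":0,"az":0,"gripper":0},{"x":0.2,"y":0.1,"z":7,"ax":0,"ay":0,"az":0,"gripper":0},{"x":0.2,"y":0.1,"z":8,"ax":0,"ay":0,"az":0,"gripper":0},{"x":0.2,"y":0.1,"z":8,"ax":0,"ay":0,"az":0,"gripper":0}]'; python3 go.py 594 -149 68 -21.3; python3 -c "
from h import *
crop('side',240,150,130,120,5,'s3.png')"
```

```text
t: 11.85
ee_pos: [594.7, -147.7, 110.4]
tcp_rot: [0.826, 0.563, -0.0, -0.0]
wrist_force: [-0.6, -0.3, -0.0]
gripper_width: 0.002
grasp_force: 0.0
shift cm [-0.15 -0.01  4.24] rot [-0.   0.  -0.2] now [ 594.7 -147.7  110.4] -21.5 11.85 F [-0.6 -0.3 -0. ]
```

View pics/s3.png

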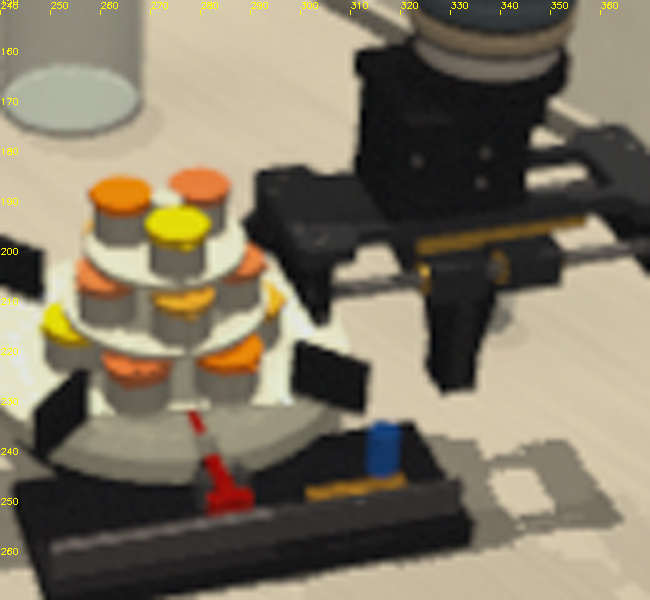

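The fingers, with tips at about (331,228) px, are beyond the knob at (316,239), and the catch is seated. I'll descend behind the knob and push along tool -y.

```bash
python3 -m handwheel '[{"x":-0.1,"y":0,"z":2.5,"ax":0,"ay":0,"az":0,"gripper":0},{"x":-0.1,"y":0,"z":4.4,"ax":0,"ay":0,"az":0,"gripper":0},{"x":-0.1,"y":0,"z":4.4,"ax":0,"ay":0,"az":0,"gripper":0}]'; python3 -m handwheel '[{"x":0,"y":-0.4,"z":0,"ax":0,"ay":0,"az":0,"gripper":0},{"x":0,"y":-0.8,"z":0,"ax":0,"ay":0,"az":0,"gripper":0},{"x":0,"y":-1.1,"z":0,"ax":0,"ay":0,"az":0,"gripper":0},{"x":0,"y":-1.4,"z":0,"ax":0,"ay":0,"az":0,"gripper":0}]'; python3 go.py 542 -128.7 68 -21.3
```

```text
t: 12.28
ee_pos: [593.8, -148.2, 65.8]
tcp_rot: [0.826, 0.563, -0.001, -0.001]
wrist_force: [-0.6, -0.0, 0.3]
gripper_width: 0.003
grasp_force: 0.0
t: 12.78
ee_pos: [581.3, -143.3, 66.8]
tcp_rot: [0.826, 0.563, 0.0, 0.0]
wrist_force: [0.1, -0.7, -0.7]
gripper_width: 0.001
grasp_force: 0.0
shift cm [-0.08 -4.19 -0.12] rot [ 0.  -0.  -0.2] now [ 581.3 -143.3   66.8] -21.5 12.775 F [ 0.1 -0.7 -0.7]
```

```bash
python3 -m handwheel '[{"x":0,"y":-0.4,"z":0,"ax":0,"ay":0,"az":0,"gripper":0},{"x":0,"y":-0.8,"z":0,"ax":0,"ay":0,"az":0,"gripper":0},{"x":0,"y":-1.2,"z":0,"ax":0,"ay":0,"az":0,"gripper":0}]'; python3 -m handwheel '[{"x":0,"y":-0.2,"z":0,"ax":0,"ay":0,"az":0,"gripper":0},{"x":0,"y":-0.4,"z":0,"ax":0,"ay":0,"az":0,"gripper":0},{"x":0,"y":-0.6,"z":0,"ax":0,"ay":0,"az":0,"gripper":0},{"x":0,"y":-0.8,"z":0,"ax":0,"ay":0,"az":0,"gripper":0}]'
```

```text
t: 13.15
ee_pos: [570.5, -139.1, 66.7]
tcp_rot: [0.826, 0.563, 0.0, 0.0]
wrist_force: [2.2, 0.2, -0.1]
gripper_width: 0.005
grasp_force: 1.0
t: 13.65
ee_pos: [562.8, -136.0, 66.6]
tcp_rot: [0.826, 0.563, 0.0, 0.0]
wrist_force: [2.3, -0.2, 0.5]
gripper_width: 0.007
grasp_force: 1.1
```

```bash
python3 -m handwheel '[{"x":0,"y":-0.2,"z":0,"ax":0,"ay":0,"az":0,"gripper":0},{"x":0,"y":-0.4,"z":0,"ax":0,"ay":0,"az":0,"gripper":0},{"x":0,"y":-0.6,"z":0,"ax":0,"ay":0,"az":0,"gripper":0},{"x":0,"y":-0.8,"z":0,"ax":0,"ay":0,"az":0,"gripper":0},{"x":0,"y":-1,"z":0,"ax":0,"ay":0,"az":0,"gripper":0}]'; 
```

```text
t: 14.28
ee_pos: [553.4, -132.3, 66.6]
tcp_rot: [0.826, 0.563, 0.0, -0.0]
wrist_force: [2.1, 1.1, 2.3]
gripper_width: 0.005
grasp_force: 1.2
```

```bash
python3 -m handwheel '[{"x":0,"y":-0.2,"z":0,"ax":0,"ay":0,"az":0,"gripper":0},{"x":0,"y":-0.4,"z":0,"ax":0,"ay":0,"az":0,"gripper":0},{"x":0,"y":-0.6,"z":0,"ax":0,"ay":0,"az":0,"gripper":0},{"x":0,"y":-0.8,"z":0,"ax":0,"ay":0,"az":0,"gripper":0},{"x":0,"y":-1,"z":0,"ax":0,"ay":0,"az":0,"gripper":0}]'; python3 go.py 532.3 -125 67 -21.3
```

```text
t: 14.9
ee_pos: [544.0, -128.7, 66.5]
tcp_rot: [0.826, 0.563, -0.0, -0.0]
wrist_force: [2.8, 1.1, 0.1]
gripper_width: 0.002
grasp_force: 1.1
shift cm [-0.08 -1.22 -0.05] rot [-0.  -0.  -0.2] now [ 544.  -128.7   66.5] -21.5 14.9 F [2.8 1.1 0.1]
```

About 12 mm is left, so I'll go slower.

```bash
python3 -m handwheel '[{"x":0,"y":-0.15,"z":0,"ax":0,"ay":0,"az":0,"gripper":0},{"x":0,"y":-0.3,"z":0,"ax":0,"ay":0,"az":0,"gripper":0},{"x":0,"y":-0.45,"z":0,"ax":0,"ay":0,"az":0,"gripper":0},{"x":0,"y":-0.6,"z":0,"ax":0,"ay":0,"az":0,"gripper":0},{"x":0,"y":-0.75,"z":0,"ax":0,"ay":0,"az":0,"gripper":0}]'
```

```text
t: 15.52
ee_pos: [537.0, -126.0, 66.5]
tcp_rot: [0.826, 0.563, -0.0, -0.0]
wrist_force: [1.6, 0.4, 0.9]
gripper_width: 0.003
grasp_force: 1.1
```

```bash
python3 -m handwheel '[{"x":0,"y":-0.1,"z":0,"ax":0,"ay":0,"az":0,"gripper":0},{"x":0,"y":-0.2,"z":0,"ax":0,"ay":0,"az":0,"gripper":0},{"x":0,"y":-0.2,"z":0,"ax":0,"ay":0,"az":0,"gripper":0}]'
```

```text
t: 15.9
ee_pos: [535.1, -125.3, 66.5]
tcp_rot: [0.826, 0.563, -0.0, -0.0]
wrist_force: [1.8, 1.2, 1.2]
gripper_width: 0.004
grasp_force: 0.9
```

```bash
python3 -m handwheel '[{"x":0,"y":-0.1,"z":0,"ax":0,"ay":0,"az":0,"gripper":0},{"x":0,"y":-0.15,"z":0,"ax":0,"ay":0,"az":0,"gripper":0},{"x":0,"y":-0.15,"z":0,"ax":0,"ay":0,"az":0,"gripper":0}]'
```

```text
t: 16.27
ee_pos: [533.8, -124.8, 66.5]
tcp_rot: [0.826, 0.563, -0.0, -0.0]
wrist_force: [1.9, 0.6, 1.1]
gripper_width: 0.01
grasp_force: 1.0
```

```bash
python3 -m handwheel '[{"x":0,"y":-0.1,"z":0,"ax":0,"ay":0,"az":0,"gripper":0},{"x":0,"y":-0.15,"z":0,"ax":0,"ay":0,"az":0,"gripper":0},{"x":0,"y":-0.15,"z":0,"ax":0,"ay":0,"az":0,"gripper":0}]'
```

```text
t: 16.65
ee_pos: [532.4, -124.2, 66.5]
tcp_rot: [0.826, 0.563, -0.0, -0.0]
wrist_force: [1.6, 0.3, 0.3]
gripper_width: -0.002
grasp_force: 0.9
```

```bash
python3 -m handwheel '[{"x":0,"y":-0.1,"z":0,"ax":0,"ay":0,"az":0,"gripper":0},{"x":0,"y":-0.1,"z":0,"ax":0,"ay":0,"az":0,"gripper":0}]'
```

```text
t: 16.9
ee_pos: [531.4, -123.8, 66.5]
tcp_rot: [0.826, 0.563, -0.0, -0.0]
wrist_force: [1.6, 0.9, 0.5]
gripper_width: 0.006
grasp_force: 0.9
```

```bash
python3 -m handwheel '[{"x":0,"y":-0.1,"z":0,"ax":0,"ay":0,"az":0,"gripper":0},{"x":0,"y":-0.1,"z":0,"ax":0,"ay":0,"az":0,"gripper":0}]'
```

```text
t: 17.15
ee_pos: [530.5, -123.4, 66.5]
tcp_rot: [0.826, 0.563, -0.0, -0.0]
wrist_force: [1.9, 0.7, 0.7]
gripper_width: 0.008
grasp_force: 0.9
```

Still sliding freely, so I'll keep going in 1 mm steps until it stops.

```bash
python3 -m handwheel '[{"x":0,"y":-0.1,"z":0,"ax":0,"ay":0,"az":0,"gripper":0},{"x":0,"y":-0.1,"z":0,"ax":0,"ay":0,"az":0,"gripper":0}]'
```

```text
t: 17.4
ee_pos: [529.6, -123.1, 66.5]
tcp_rot: [0.826, 0.563, -0.0, -0.0]
wrist_force: [2.2, 0.1, 1.1]
gripper_width: 0.006
grasp_force: 0.9
```

```bash
python3 -m handwheel '[{"x":0,"y":-0.1,"z":0,"ax":0,"ay":0,"az":0,"gripper":0},{"x":0,"y":-0.1,"z":0,"ax":0,"ay":0,"az":0,"gripper":0}]'
```

```text
t: 17.65
ee_pos: [528.7, -122.6, 66.5]
tcp_rot: [0.826, 0.563, -0.0, -0.0]
wrist_force: [2.4, -0.4, 0.6]
gripper_width: 0.005
grasp_force: 0.9
```

```bash
python3 -m handwheel '[{"x":0,"y":-0.1,"z":0,"ax":0,"ay":0,"az":0,"gripper":0},{"x":0,"y":-0.1,"z":0,"ax":0,"ay":0,"az":0,"gripper":0}]'
```

```text
t: 17.9
ee_pos: [527.7, -122.3, 66.5]
tcp_rot: [0.826, 0.563, -0.0, -0.0]
wrist_force: [2.2, 0.0, 0.2]
gripper_width: 0.005
grasp_force: 0.9
```

```bash
python3 -m handwheel '[{"x":0,"y":-0.1,"z":0,"ax":0,"ay":0,"az":0,"gripper":0},{"x":0,"y":-0.1,"z":0,"ax":0,"ay":0,"az":0,"gripper":0}]'
```

```text
t: 18.15
ee_pos: [527.4, -122.1, 66.6]
tcp_rot: [0.826, 0.563, 0.0, 0.0]
wrist_force: [2.6, 0.4, 0.8]
gripper_width: 0.007
grasp_force: 1.6
```

```bash
python3 -m handwheel '[{"x":0,"y":-0.1,"z":0,"ax":0,"ay":0,"az":0,"gripper":0},{"x":0,"y":-0.1,"z":0,"ax":0,"ay":0,"az":0,"gripper":0}]'
```

```text
t: 18.4
ee_pos: [527.1, -122.0, 66.7]
tcp_rot: [0.826, 0.563, 0.001, 0.001]
wrist_force: [4.8, -1.9, -2.0]
gripper_width: 0.007
grasp_force: 2.4
```

```bash
python3 -m handwheel '[{"x":0,"y":-0.1,"z":0,"ax":0,"ay":0,"az":0,"gripper":0},{"x":0,"y":-0.1,"z":0,"ax":0,"ay":0,"az":0,"gripper":0}]'
```

```text
t: 18.65
ee_pos: [527.0, -122.0, 66.9]
tcp_rot: [0.826, 0.563, 0.001, 0.002]
wrist_force: [6.2, -1.1, -2.6]
gripper_width: 0.01
grasp_force: 3.1
```

```bash
python3 -c "
from h import *
crop('top',285,175,70,70,8,'c6.png')"
```

```text
(no output)
```

View pics/c6.png

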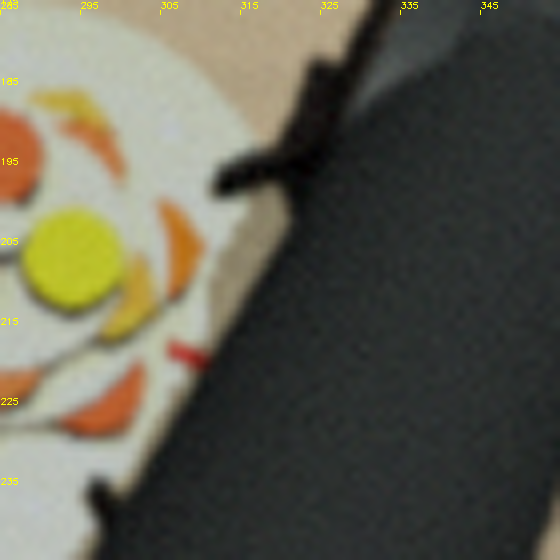

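The bolt has met a stop, with the force rising to about 6 N. One more light press, then I'll retreat and look.

```bash
python3 -m handwheel '[{"x":0,"y":-0.1,"z":0,"ax":0,"ay":0,"az":0,"gripper":0},{"x":0,"y":-0.1,"z":0,"ax":0,"ay":0,"az":0,"gripper":0}]'; python3 -m handwheel '[{"x":0,"y":1,"z":0,"ax":0,"ay":0,"az":0,"gripper":0},{"x":0,"y":3,"z":0,"ax":0,"ay":0,"az":0,"gripper":0},{"x":0,"y":3.5,"z":-4,"ax":0,"ay":0,"az":0,"gripper":0},{"x":0,"y":3.5,"z":-9,"ax":0,"ay":0,"az":0,"gripper":0},{"x":0,"y":3.5,"z":-15,"ax":0,"ay":0,"az":0,"gripper":0}]';python3 -m handwheel '[{"x":4,"y":4,"z":0,"ax":0,"ay":0,"az":0,"gripper":0},{"x":8,"y":8,"z":0,"ax":0,"ay":0,"az":0,"gripper":0},{"x":12,"y":12,"z":0,"ax":0,"ay":0,"az":0,"gripper":0},{"x":14,"y":14,"z":0,"ax":0,"ay":0,"az":0,"gripper":0}]'; python3 -c "
from h import *
crop('side',230,170,130,110,6,'s4.png'); crop('top',265,175,90,90,6,'c7.png')"
```

```text
t: 18.95
ee_pos: [526.8, -122.0, 67.1]
tcp_rot: [0.827, 0.563, 0.002, 0.003]
wrist_force: [8.3, -1.8, -3.3]
gripper_width: 0.006
grasp_force: 3.8
t: 19.58
ee_pos: [554.5, -133.6, 216.4]
tcp_rot: [0.827, 0.563, -0.003, -0.002]
wrist_force: [1.3, -0.4, -0.5]
gripper_width: 0.005
grasp_force: 0.0
t: 20.08
ee_pos: [739.0, -52.3, 214.5]
tcp_rot: [0.826, 0.564, -0.002, -0.002]
wrist_force: [-0.1, 0.0, -0.8]
gripper_width: 0.006
grasp_force: 0.0
```

View pics/c7.png

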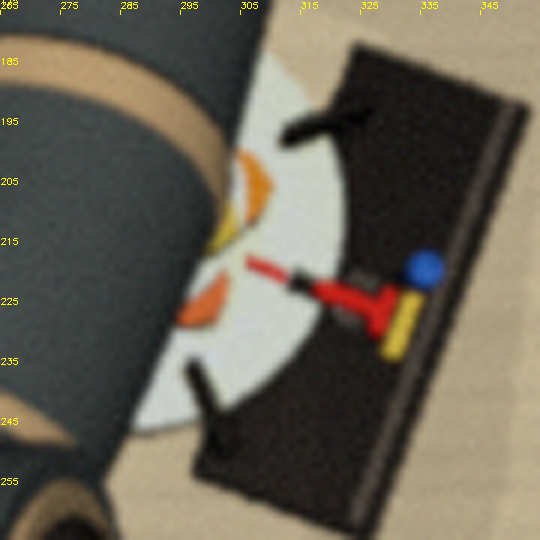

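The knob is now at about (335.5,219.3) px and the brass bolt lies behind the red catch tail. I'll check the travel.

```bash
python3 -c "
from fit import *
a=unproj('top',px(541,228),68); b=unproj('top',(265+426/6-.5,175+269/6-.5),68); print(np.linalg.norm(a-b))
print(proj('top',[foot(137,19,68)(p)]), robot.state()['wrist_force'])"
```

```text
56.231311074334535
[[335.5366552  219.41803141]] [ 0.30988094  0.68953026 -1.34202706]
```

The bolt has travelled 56 mm, so it is fully home, and the robot is touching nothing.

```bash
python3 -c "
from bench import robot
print(robot.close_job())"
```

```text
the job is handed in; nothing more can be done
None
```

The carousel was turned clockwise until the catch dropped into the notch, the bolt was pushed fully home (56 mm measured, forces read below 10 N), the arm was clear of everything, and the job was handed in after about 20 s.

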